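# Open four moisture tins, laying the lids in the lid rack in the tins' order

## Robot

A 6-joint arm with a two-finger parallel gripper is mounted at the origin on a cart in front of the work surface, level with it; the furniture and walls round the work are solid. World frame = base frame: x ahead of the robot, y to its left, z up, the work surface at z = 0. Lengths are in m, angles in rad, forces in N, time in s.
With the tool pointing down it reaches from about 0.275 to 0.825 m from the base axis. Payload 5.2 kg.
Tool frame: the origin (TCP) lies midway between the tips of the shut fingers; the grasp point (between the pads) lies 19 mm behind it; z points along the fingers, y is the line along which they close (so a half turn about z gives the same grasp; the last joint's range is limited). The gripper opens to 93 mm and grips with 3 to 60 N. Pads are 15 mm wide; open, the fingers measure 128 mm over their backs; the gripper's body (75 mm by 188 mm) begins 65 mm behind the grasp point.
Start: joints at [1.144, 0.259, 1.535, -0, 1.348, -0.203], TCP at [0.122, 0.536, 0.219] pointing down, gripper open.
Joint ranges: [-3.14, 3.14], [-0.91, 2.08], [0.19, 2.58], [-1.22, 4.36], [0.22, 2.71], [-3.12, 3.12]. Speed limits (rad/s): [2.57, 2.57, 3.14, 3.14, 3.14, 3.14].

## Interface

Orientations are given as a unit quaternion [w, x, y, z].
In Python, from workcell import manip gives the robot as it stands.
- The arm moves only by the tool step_arm, never from a script. Its argument "series" is a list that holds one entry, the list of rows, each a list of 7 numbers: the turn, a rotation vector about the tool's x, y, z each as a share of 90 degrees, from -1 to 1, then the shift along the tool's x, y, z each as a share of 4 cm, from -1 to 1, then the opening, from -1 (shut) to 1 (fully open). A call has exactly 5 rows; each row shifts and turns the commanded pose from where the row before left it, along the tool's axes as they then stand; what a row does not reach is not made up. A row lasts 1/10 s, in which the tool goes at most 50 mm and 8.59 degrees, less where a joint would pass 70% of its speed; a pose out of reach is approached as far as the arm can. A call with a number of a shift or a turn outside -1 to 1 is refused whole. A call with a gripper value outside its range is refused whole. The fingers move at their own pace and stop on an object; "newtons" is the grip in N (left out, the last holds). Time passes only in rows, so rows that do not move let the fingers close, or fill a call up. It gives the time, the measured TCP pose, the force, the opening and the grip force at its end, in the units of the state.
- manip.observe(): the state, without advancing time (a new reading comes with each control period).
- manip.grab_frame(name): name is "side" or "top"; returns a dict with "img" (400x640x3 uint8, red, green, blue), "vfov" (degrees; the focal length in pixels is half the picture's height over the tangent of half this angle, whatever the lens; pixels are square), "cx", "cy" (the principal point, pixels), "pose" (4x4, takes a point from camera to world coordinates). Camera axes: x right, y down, z forward; pixel columns grow to the right and rows downward; lengths in m; the calibration is good to about 2 mm. A picture is of the moment at which its call begins. There is no depth.
- manip.sign_off(): hands the job in; it is judged then, once.
The state is a dict: "time": time; "joints": joint angles; "joint_velocities": joint speeds; "joint_efforts": joint torques, N m; "tcp_pos": TCP position; "tool_rot": TCP orientation; "contact_force": force on the tool from outside, world axes, zero at the start; "wrist_torque": the same for the moment, N m; "gripper_width": finger opening in m; "grasp_force": force on a finger pad.
Only numpy, scipy, OpenCV 4.12 (cv2) and the standard library are available. Lean on these libraries where they do the work, as an engineer would, in place of code of your own. Each camera call takes 0.05 s, during which the arm holds its last target. There are 200 camera calls.

## Task

Open the four moisture tins for the drying oven: lift each lid off by its knob and set it down gently in the white lid rack, knob up. The lids look alike and each must go back on its own tin later, so keep their order: the lid of the tin nearest the carrier's loop handle goes in the pocket nearest the rack's loop handle, and so on along the row. Leave the open tins standing in their carrier.

Things in the scene. Friction and masses are not known exactly. Their poses are not given: they have to be found in the camera images.
- tin_carrier: Fixed low grey sheet carrier, 56 x 216 mm, deck 22 mm above the bench; dark wire loop handle (38 mm wide, 34 mm out) at one short end only. Origin: underside, mid-row; z up; y along the row, towards the handle. Four 40 mm deck holes hold the tins, at x = 0, y = +81 (nearest the handle), +27, -27, -81 mm; tins stand on its base sheet, 6 mm above the bench.
- lid_rack: Fixed white plastic board, 62 x 224 mm, on short legs, top 26 mm above the bench; dark wire loop handle (44 mm wide, 33 mm out) at one short end only. Origin: underside, mid-row; z up; y along the row, towards the handle. Four round lid pockets, 46 mm wide, floor 21 mm above the bench (5 mm deep), at x = 0, y = +84 (nearest the handle), +28, -28, -84 mm.
- tin_a: One of four like moisture tins: round aluminium dish 38 mm wide, 32 mm high, bore 35 mm, about 70 g with the dried mushroom slices in it. Loose; stands in one hole of the tin carrier, rim 38 mm above the bench. Origin: centre of its underside; z up. lid_a sits on it at the start.
- tin_b: One of four like moisture tins: round aluminium dish 38 mm wide, 32 mm high, bore 35 mm, about 70 g with the dried mushroom slices in it. Loose; stands in one hole of the tin carrier, rim 38 mm above the bench. Origin: centre of its underside; z up. lid_b sits on it at the start.
- tin_c: One of four like moisture tins: round aluminium dish 38 mm wide, 32 mm high, bore 35 mm, about 70 g with the dried mushroom slices in it. Loose; stands in one hole of the tin carrier, rim 38 mm above the bench. Origin: centre of its underside; z up. lid_c sits on it at the start.
- tin_d: One of four like moisture tins: round aluminium dish 38 mm wide, 32 mm high, bore 35 mm, about 70 g with the dried mushroom slices in it. Loose; stands in one hole of the tin carrier, rim 38 mm above the bench. Origin: centre of its underside; z up. lid_d sits on it at the start.
- lid_a: Lid on tin_a at the start; all four look alike. Loose, about 30 g. Origin: centre of its underside; z up. Plug 30 mm wide, 0 to 6 mm above it, loose in the tin's mouth; flange 40 mm wide, 6 to 9 mm, rests on the tin's rim (origin then 32 mm above the bench); upright round black knob 16 mm wide, 12 to 30 mm: grasp it. In a pocket it stands on its plug.
- lid_b: Lid on tin_b at the start; all four look alike. Loose, about 30 g. Origin: centre of its underside; z up. Plug 30 mm wide, 0 to 6 mm above it, loose in the tin's mouth; flange 40 mm wide, 6 to 9 mm, rests on the tin's rim (origin then 32 mm above the bench); upright round black knob 16 mm wide, 12 to 30 mm: grasp it. In a pocket it stands on its plug.
- lid_c: Lid on tin_c at the start; all four look alike. Loose, about 30 g. Origin: centre of its underside; z up. Plug 30 mm wide, 0 to 6 mm above it, loose in the tin's mouth; flange 40 mm wide, 6 to 9 mm, rests on the tin's rim (origin then 32 mm above the bench); upright round black knob 16 mm wide, 12 to 30 mm: grasp it. In a pocket it stands on its plug.
- lid_d: Lid on tin_d at the start; all four look alike. Loose, about 30 g. Origin: centre of its underside; z up. Plug 30 mm wide, 0 to 6 mm above it, loose in the tin's mouth; flange 40 mm wide, 6 to 9 mm, rests on the tin's rim (origin then 32 mm above the bench); upright round black knob 16 mm wide, 12 to 30 mm: grasp it. In a pocket it stands on its plug.
Not all that is in view belongs to the job. Leave any turquoise look-alike of the lid_c alone. Leave any blue look-alike of the lid_b alone.

How it is judged:
At the end, for the whole second after the job is handed in: Each lid lies knob up, level and at rest on the floor of a rack pocket (within 11 mm of its centre along and across the row): the pocket whose place, counted from the rack's handle, is that of its tin, counted from the carrier's handle. All tins stand upright on the carrier's base in their holes (((y of tin_a in the frame of tin_carrier between 0.066 and 0.096 m and y of lid_a in the frame of lid_rack between 0.073 and 0.095 m) or (y of tin_a in the frame of tin_carrier between 0.012 and 0.042 m and y of lid_a in the frame of lid_rack between 0.017 and 0.039 m) or (y of tin_a in the frame of tin_carrier between -0.042 and -0.012 m and y of lid_a in the frame of lid_rack between -0.039 and -0.017 m) or (y of tin_a in the frame of tin_carrier between -0.096 and -0.066 m and y of lid_a in the frame of lid_rack between -0.095 and -0.073 m)) and x of lid_a in the frame of lid_rack between -0.011 and 0.011 m and z of each of lid_a, lid_b, lid_c, lid_d in the frame of lid_rack below 0.0245 m and angle between each of lid_a, tin_a, lid_b, tin_b, lid_c, tin_c, lid_d, tin_d's own z axis and vertical below 0.12 rad and linear speed of each of lid_a, lid_b, lid_c, lid_d below 0.02 m/s and z of each of tin_a, tin_b, tin_c, tin_d in the frame of tin_carrier below 0.011 m and ((y of tin_b in the frame of tin_carrier between 0.066 and 0.096 m and y of lid_b in the frame of lid_rack between 0.073 and 0.095 m) or (y of tin_b in the frame of tin_carrier between 0.012 and 0.042 m and y of lid_b in the frame of lid_rack between 0.017 and 0.039 m) or (y of tin_b in the frame of tin_carrier between -0.042 and -0.012 m and y of lid_b in the frame of lid_rack between -0.039 and -0.017 m) or (y of tin_b in the frame of tin_carrier between -0.096 and -0.066 m and y of lid_b in the frame of lid_rack between -0.095 and -0.073 m)) and x of lid_b in the frame of lid_rack between -0.011 and 0.011 m and ((y of tin_c in the frame of tin_carrier between 0.066 and 0.096 m and y of lid_c in the frame of lid_rack between 0.073 and 0.095 m) or (y of tin_c in the frame of tin_carrier between 0.012 and 0.042 m and y of lid_c in the frame of lid_rack between 0.017 and 0.039 m) or (y of tin_c in the frame of tin_carrier between -0.042 and -0.012 m and y of lid_c in the frame of lid_rack between -0.039 and -0.017 m) or (y of tin_c in the frame of tin_carrier between -0.096 and -0.066 m and y of lid_c in the frame of lid_rack between -0.095 and -0.073 m)) and x of lid_c in the frame of lid_rack between -0.011 and 0.011 m and ((y of tin_d in the frame of tin_carrier between 0.066 and 0.096 m and y of lid_d in the frame of lid_rack between 0.073 and 0.095 m) or (y of tin_d in the frame of tin_carrier between 0.012 and 0.042 m and y of lid_d in the frame of lid_rack between 0.017 and 0.039 m) or (y of tin_d in the frame of tin_carrier between -0.042 and -0.012 m and y of lid_d in the frame of lid_rack between -0.039 and -0.017 m) or (y of tin_d in the frame of tin_carrier between -0.096 and -0.066 m and y of lid_d in the frame of lid_rack between -0.095 and -0.073 m)) and x of lid_d in the frame of lid_rack between -0.011 and 0.011 m); the robot touches nothing.
It fails at once if a tin is lifted out of its place in the carrier or tipped (z of any of tin_a, tin_b, tin_c, tin_d in the frame of tin_carrier above 0.022 m or angle between any of tin_a, tin_b, tin_c, tin_d's own z axis and vertical above 0.35 rad).
It fails at once if a lid is dropped or thrown (flies free of the fingers faster than 0.7 m/s, a fall of over 25 mm) ((linear speed of lid_a above 0.7 m/s and contact force between the fingers and lid_a below 0.1 N) or (linear speed of lid_b above 0.7 m/s and contact force between the fingers and lid_b below 0.1 N) or (linear speed of lid_c above 0.7 m/s and contact force between the fingers and lid_c below 0.1 N) or (linear speed of lid_d above 0.7 m/s and contact force between the fingers and lid_d below 0.1 N)).
It also fails if it takes over 99 s, if anything falls off the work surface, if the arm or the gripper's body presses on something with over 40 N, if the wrist force passes 120 N, or if a joint passes its speed limit or range.

## Working session

There is one attempt and no reset: what is moved stays moved. The work goes in short steps, Python scripts to look and compute and a tool call to move; the robot and the scene stay as the last step left them, time stands still between calls to the robot, and variables do not carry over. Pictures are saved under pics/ and viewed, at most 14 in all, crops included, and the job is handed in when it is done.

Besides the shell and the picture viewer there is one more tool, called after "Emit:" by a JSON object that holds its "fn" and its "kwargs". step_arm: Moves the arm, as the interface text tells. Shift numbers are shares of 4 cm and turn numbers shares of 90 degrees, none past 1 either way. Its arguments: {"type":"object","properties":{"series":{"type":"array"},"newtons":{"type":"number"}},"required":["series"]}

```bash
mkdir -p pics; ls
python3 - <<'E'
from workcell import manip
import cv2,numpy as np
print(manip.observe())
for n in("top","side"):
    f=manip.grab_frame(n); cv2.imwrite(f"pics/{n}0.png",f["img"][:,:,::-1])
    print(n,f["vfov"],f["cx"],f["cy"],np.round(f["pose"],4).tolist())
E
```

```text
pics
{'time': 0.0, 'joints': array([ 1.14420521e+00,  2.59321676e-01,  1.53603279e+00, -1.19730031e-05,
        1.34795441e+00, -2.02824842e-01]), 'joint_velocities': array([ 0.00065946,  0.00083492,  0.00025579,  0.00084159, -0.00135945,
       -0.00054359]), 'joint_efforts': array([-1.07722241e-05, -4.37304103e+01, -2.84007257e+01,  7.18623167e-02,
        4.09828650e-02, -1.30528701e-04]), 'tcp_pos': array([0.12182686, 0.53581634, 0.21784934]), 'tool_rot': array([-2.60069251e-04,  1.11648501e-01,  9.93747390e-01, -8.17777135e-04]), 'contact_force': array([0.28633731, 1.00891098, 0.99642466]), 'wrist_torque': array([-0.05938815, -0.04343239, -0.05335734]), 'grasp_force': 0.0, 'gripper_width': 0.09306132775503319}
top 56.36594285130199 318.07205322146007 203.33188751029985 [[0.0062, -0.9958, 0.0918, 0.494], [-0.9998, -0.0044, 0.019, -0.0961], [-0.0185, -0.0919, -0.9956, 0.9213], [0.0, 0.0, 0.0, 1.0]]
side 49.01063069205459 322.06475537210173 199.01055135940138 [[0.9963, -0.0247, 0.0821, 0.4743], [-0.0852, -0.3929, 0.9156, -1.0885], [0.0096, -0.9193, -0.3935, 0.4853], [0.0, 0.0, 0.0, 1.0]]
```

View pics/top0.png

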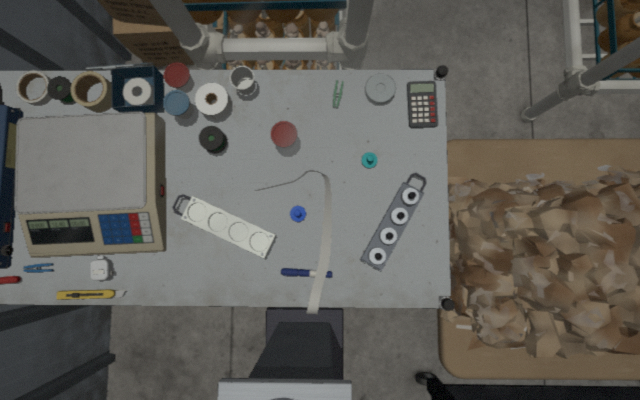

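View pics/side0.png

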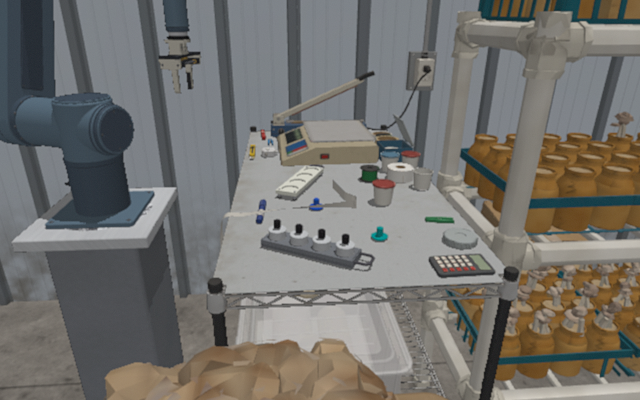

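The top view shows the carrier with its lids at about (411,196), (400,215), (389,236) and (377,257), and its loop handle at (418,181). The white rack's pockets are at (196,212), (216,221), (238,231) and (261,242), with its handle at (181,205). The turquoise look-alike at (369,160) and the blue one at (298,214) are decoys. The four black-knobbed lids on the grey carrier fit the description. Next I'll confirm with an enlarged crop.

Run:
```python
import cv2,numpy as np
i=cv2.imread("pics/top0.png"); s=cv2.imread("pics/side0.png")
r=lambda c,k:cv2.resize(c,None,fx=k,fy=k,interpolation=cv2.INTER_CUBIC)
a=r(i[170:275,350:440],4);b=r(i[190:262,170:280],3.5);c=r(s[212:272,255:380],3.1)
o=np.zeros((600,800,3),np.uint8)
o[:a.shape[0],:a.shape[1]]=a; o[:b.shape[0],380:380+b.shape[1]]=b; o[300:300+c.shape[0],380:380+c.shape[1]]=c
cv2.imwrite("pics/crop0.png",o)
```

```text
(no output)
```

View pics/crop0.png

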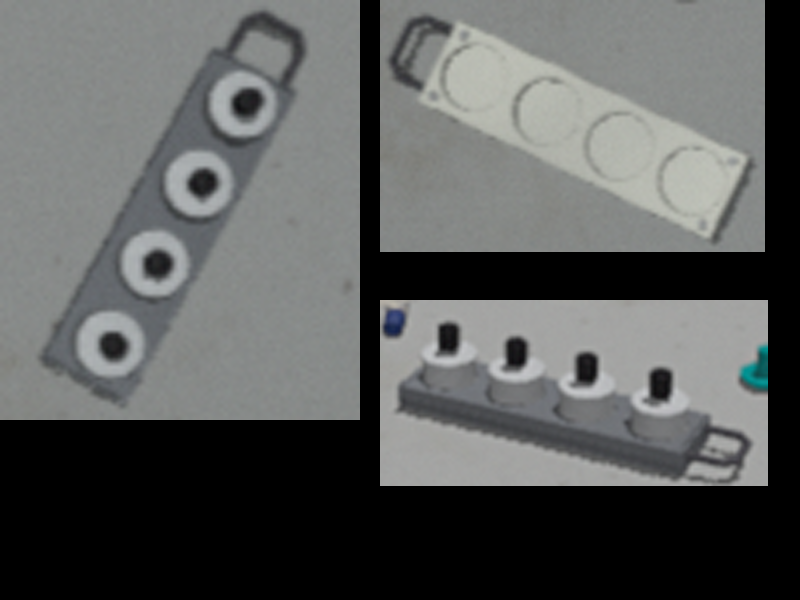

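```bash
cat > h.py <<'E'
import numpy as np,cv2
from workcell import manip
def ray(f,px,z):
    fl=f["img"].shape[0]/2/np.tan(np.radians(f["vfov"]/2)); px=np.atleast_2d(px).astype(float)
    d=np.c_[(px[:,0]-f["cx"])/fl,(px[:,1]-f["cy"])/fl,np.ones(len(px))]@f["pose"][:3,:3].T
    o=f["pose"][:3,3]; return (o+d*((z-o[2])/d[:,2])[:,None])[:,:2]
def proj(f,P):
    fl=f["img"].shape[0]/2/np.tan(np.radians(f["vfov"]/2)); P=np.atleast_2d(P)
    c=(P-f["pose"][:3,3])@f["pose"][:3,:3]; return c[:,:2]/c[:,2:]*fl+[f["cx"],f["cy"]]
def blobs(m,lo,hi):
    n,l,s,c=cv2.connectedComponentsWithStats(m.astype(np.uint8)); return [(c[i],s[i,4],l==i) for i in range(1,n) if lo<=s[i,4]<=hi]
E
python3 - <<'E'
from h import *
f=manip.grab_frame("top"); g=manip.grab_frame("side")
gt=cv2.cvtColor(f["img"],cv2.COLOR_RGB2GRAY)
K=4
def big(x0,x1,y0,y1): return cv2.resize(gt[y0:y1,x0:x1],None,fx=K,fy=K,interpolation=cv2.INTER_CUBIC)
un=lambda c,x0,y0:(np.array(c)+.5)/K-.5+[x0,y0]
b=big(360,424,188,270)
print("white")
for c,n,m in blobs(b>170,300,3000):
    cc,_=cv2.findContours(m.astype(np.uint8),0,2); 
    e=cv2.fitEllipse(cv2.convexHull(max(cc,key=cv2.contourArea))); p=un(e[0],360,188); print(p,np.array(e[1])/K,ray(f,p,.041))
print("dark")
for c,n,m in blobs(b<70,60,1500):
    p=un(c,360,188); print(p,n,ray(f,p,.060))
b=big(165,285,185,265)
for c,n,m in blobs(b>165,5000,60000):
    cc,_=cv2.findContours(m.astype(np.uint8),0,2); q=un(max(cc,key=cv2.contourArea)[:,0],165,185)
    w=ray(f,q,.026).astype(np.float32); r=cv2.minAreaRect(w); print("rack",n,r); print(cv2.boxPoints(r))
# predicted pocket px for later check
gs=cv2.cvtColor(g["img"],cv2.COLOR_RGB2GRAY)
print("side dark knobs")
b=cv2.resize(gs[212:262,262:362],None,fx=K,fy=K,interpolation=cv2.INTER_CUBIC)
for c,n,m in blobs(b<60,100,3000):
    p=un(c,262,212); print(p,n,ray(g,p,.053))
E
```

```text
white
[409.33058929 195.96711731] [12.26769733 14.22547626] [[ 0.59364258 -0.29480024]]
[398.73025513 215.76036263] [12.96304226 14.55207634] [[ 0.54670041 -0.26921778]]
[387.90810013 235.6267395 ] [13.44528008 14.66053104] [[ 0.49998977 -0.24333656]]
[376.55161476 255.49199677] [13.7811327  14.83812523] [[ 0.45367518 -0.21643568]]
dark
[421.21106557 189.00614754] 61 [[ 0.6078104  -0.31814428]]
[411.28846154 195.24832776] 598 [[ 0.59318268 -0.29504469]]
[407.14673913 204.33369565] 230 [[ 0.57205354 -0.28518146]]
[400.22988506 215.27777778] 522 [[ 0.54669309 -0.26893465]]
[388.97849716 235.64768431] 529 [[ 0.49982823 -0.24260284]]
[377.87747525 256.025     ] 505 [[ 0.45336201 -0.21684497]]
rack 32988 ((0.5204670429229736, 0.139154314994812), (0.22302234172821045, 0.06146898865699768), 65.29113006591797)
[[0.44593397 0.05069998]
 [0.5017751  0.02500546]
 [0.59500015 0.22760865]
 [0.539159   0.25330317]]
side dark knobs
[276.6126881  223.76795486] 731 [[ 0.45246645 -0.21470497]]
[298.48509174 228.54472477] 763 [[ 0.49976279 -0.24104722]]
[321.20501245 233.58732877] 803 [[ 0.54681263 -0.26763443]]
[345.04918033 238.7543911 ] 854 [[ 0.59412542 -0.29379079]]
```

The crop confirms the choice: white lids with black knobs on the grey carrier, handle at its far (+x) end, and an empty rack with its handle at the +y end. Both cameras agree on the knob positions to about 1.5 mm. First I'll align the tool axes with the world (tool y = +Y, tool x = -X).

Emit:
{"fn": "step_arm", "kwargs": {"series": [[[0, 0, -0.071, 0, 0, 0, -0.2], [0, 0, -0.071, 0, 0, 0, -0.2], [0, 0, 0, 0, 0, 0, -0.2], [0, 0, 0, -0.55, -1, 0, -0.2], [0, 0, 0, -0.55, -1, 0, -0.2]]], "newtons": 15}}

```text
time: 0.7
tcp_pos: [0.1659, 0.4557, 0.2181]
tool_rot: [-0.0, 0.001, 1.0, -0.0]
contact_force: [0.8, -0.2, 0.4]
gripper_width: 0.0576
grasp_force: 0.0
```

Emit:
{"fn": "step_arm", "kwargs": {"series": [[[0, 0, 0, -0.57, -1, 0, -0.2], [0, 0, 0, -0.57, -1, 0, -0.2], [0, 0, 0, -0.57, -1, 0, -0.2], [0, 0, 0, -0.57, -1, 0, -0.2], [0, 0, 0, -0.57, -1, 0, -0.2]]]}}

```text
time: 1.2
tcp_pos: [0.2802, 0.2546, 0.2188]
tool_rot: [0.0, 0.002, 1.0, 0.0]
contact_force: [0.7, -0.3, 0.4]
gripper_width: 0.0373
grasp_force: 0.0
```

Emit:
{"fn": "step_arm", "kwargs": {"series": [[[0, 0, 0, -0.57, -1, 0, -0.2], [0, 0, 0, -0.57, -1, 0, -0.2], [0, 0, 0, -0.57, -1, 0, -0.2], [0, 0, 0, -0.57, -1, 0, -0.2], [0, 0, 0, -0.57, -1, 0, -0.2]]]}}

```text
time: 1.7
tcp_pos: [0.3943, 0.0542, 0.2189]
tool_rot: [0.0, 0.002, 1.0, 0.0]
contact_force: [0.7, 1.3, 0.8]
gripper_width: 0.0372
grasp_force: 0.0
```

Emit:
{"fn": "step_arm", "kwargs": {"series": [[[0, 0, 0, -0.57, -1, 0, -0.2], [0, 0, 0, -0.57, -1, 0, -0.2], [0, 0, 0, -0.57, -1, 0, -0.2], [0, 0, 0, -0.57, -1, 0, -0.2], [0, 0, 0, -0.57, -1, 0, -0.2]]]}}

```text
time: 2.2
tcp_pos: [0.5081, -0.1459, 0.2186]
tool_rot: [0.0, 0.002, 1.0, 0.0]
contact_force: [1.1, -0.1, -0.1]
gripper_width: 0.0372
grasp_force: 0.0
```

Emit:
{"fn": "step_arm", "kwargs": {"series": [[[0, 0, 0, -0.54, -0.93, 0, -0.2], [0, 0, 0, -0.54, -0.93, 0, -0.2], [0, 0, 0, -0.54, -0.93, 0, -0.2], [0, 0, 0, -0.52, -0.93, 0.5, -0.2], [0, 0, 0, 0, 0, 1, -0.2]]]}}

```text
time: 2.7
tcp_pos: [0.5967, -0.2997, 0.1605]
tool_rot: [0.004, 0.004, 1.0, -0.003]
contact_force: [0.2, 0.1, -0.2]
gripper_width: 0.0375
grasp_force: 0.0
```

Emit:
{"fn": "step_arm", "kwargs": {"series": [[[0, 0, 0, 0, 0, 1, -0.2], [0, 0, 0, 0, 0, 0.7, -0.2], [0, 0, 0, 0, 0, 0, -0.2], [0, 0, 0, 0, 0, 0, -0.2], [0, 0, 0, 0, 0, 0, -0.2]]]}}

```text
time: 3.2
tcp_pos: [0.5943, -0.2937, 0.093]
tool_rot: [0.002, 0.001, 1.0, -0.001]
contact_force: [0.7, -0.2, 0.5]
gripper_width: 0.0375
grasp_force: 0.0
```

Run:
```python
from h import *
print(manip.observe()["tcp_pos"])
f=manip.grab_frame("top"); g=manip.grab_frame("side")
r=lambda c,k:cv2.resize(c,None,fx=k,fy=k,interpolation=cv2.INTER_CUBIC)
a=r(f["img"][160:280,345:465],3.3);b=r(g["img"][160:290,250:390],2.8)
o=np.zeros((400,800,3),np.uint8);o[:a.shape[0],:a.shape[1]]=a;o[:b.shape[0],400:400+b.shape[1]]=b[:,:400]
cv2.imwrite("pics/c1.png",o[:,:,::-1])
```

```text
[ 0.59433208 -0.29368204  0.09303724]
```

View pics/c1.png

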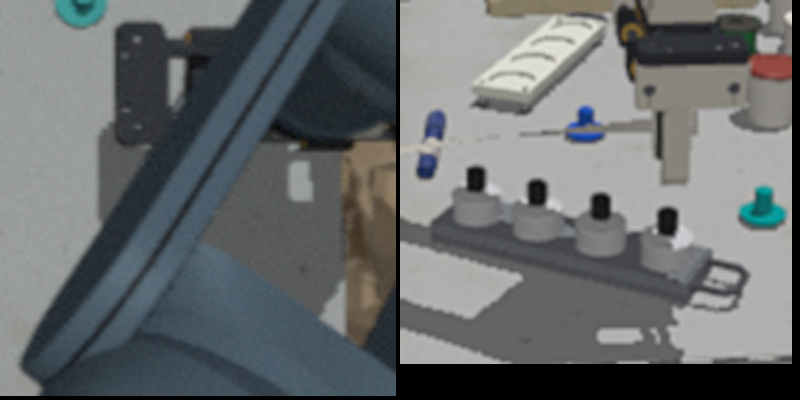

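The side view shows the fingers above the lid nearest the handle, with the fingertip at about crop (676,180) and the knob at (667,210). I'll check that sideways offset numerically before going down.

Run:
```python
from h import *
g=manip.grab_frame("side"); o=manip.observe(); p=o["tcp_pos"]
print(p, o["tool_rot"])
for q in [p,p+[0,-.019-.009,0],p+[0,.019+.009,0],np.array([.5936,-.2946,.053])]: print(proj(g,q))
gs=cv2.cvtColor(g["img"],cv2.COLOR_RGB2GRAY)
print(gs[200:228:3,330:362])
K=4;b=cv2.resize(gs[230:262,335:355],None,fx=K,fy=K,interpolation=cv2.INTER_CUBIC)
for c,n,m in blobs(b<60,100,3000): print((c+.5)/K-.5+[335,230],n)
```

```text
[ 0.59409386 -0.2934802   0.09293694] [ 1.52026651e-03  4.96818084e-04  9.99998104e-01 -1.11071772e-03]
[[345.60775175 221.32893758]]
[[347.51181084 227.55865821]]
[[343.81006146 215.44723553]]
[[344.84913487 238.94883645]]
[[175 175 175 178 177 178 179 178 178 164 135  99  41  72 116 131 132 131
  132 132 131 131 130 133 134 131 154 178 176 177 177 177]
 [154 154 143 123 123 123 123 121 124 128 132 101  37  73 117 133 133 131
  132 132 131 130 132 140 138 131 156 177 177 174 175 175]
 [123 122 123 125 122 125 125 124 125 134 136 102  38  73 119 135 133 130
  132 131 131 132 131 130 123 129 153 179 177 176 176 175]
 [177 176 176 175 175 175 177 177 176 163 130  92  41  76 119 134 132 131
  132 132 131 130 130 142 166 178 177 176 175 176 174 175]
 [172 172 170 168 165 164 168 171 174 161 128  85  42  76 119 134 132 131
  132 131 131 130 133 144 167 175 176 176 175 174 174 175]
 [175 174 173 176 174 174 175 176 178 171 142  88  41  76 117 134 132 132
  131 131 131 130 132 156 177 175 174 174 175 176 175 174]
 [175 175 176 175 176 175 174 176 176 177 178 179 167 131 120 133 133 131
  129 131 131 132 133 158 176 175 175 175 175 175 175 176]
 [174 174 175 175 175 175 175 173 174 173 176 177 162 128 123 132 133 132
  133 132 132 130 132 155 176 176 176 177 175 176 177 176]
 [175 177 176 176 177 176 176 175 176 176 177 176 162 125 109 113 113 115
  115 113 111 110 131 162 176 175 175 176 175 175 174 176]
 [174 174 176 176 175 175 175 174 174 174 174 176 176 176 177 177 177 176
  177 176 172 169 171 174 173 175 174 176 175 176 176 176]]
[345.03988095 238.73125   ] 840
```

Numbers agree (near finger centre at column 348 against 347.5 predicted; knob within 0.2 px), so I'm going down and gripping.

Emit:
{"fn": "step_arm", "kwargs": {"series": [[[0, 0, 0, 0, 0, 0.3, -0.2], [0, 0, 0, 0, 0, 0.3, -0.2], [0, 0, 0, 0, 0, 0.3, -0.2], [0, 0, 0, 0, 0, 0.3, -0.2], [0, 0, 0, 0, 0, 0, -0.2]]]}}

```text
time: 3.85
tcp_pos: [0.5929, -0.2933, 0.0415]
tool_rot: [-0.0, 0.0, 1.0, -0.0]
contact_force: [-0.2, 0.3, 0.4]
gripper_width: 0.0375
grasp_force: 0.0
```

Emit:
{"fn": "step_arm", "kwargs": {"series": [[[0, 0, 0, 0, 0, 0, -1], [0, 0, 0, 0, 0, 0, -1], [0, 0, 0, 0, 0, 0, -1], [0, 0, 0, 0, 0, 0, -1], [0, 0, 0, 0, 0, 0, -1]]], "newtons": 15}}

```text
time: 4.35
tcp_pos: [0.593, -0.2933, 0.0426]
tool_rot: [0.0, 0.0, 1.0, -0.0]
contact_force: [-0.2, -1.9, 0.1]
gripper_width: 0.0155
grasp_force: 15.0
```

Gripped (15.5 mm, 15 N). Lifting.

Emit:
{"fn": "step_arm", "kwargs": {"series": [[[0, 0, 0, 0, 0, -0.2, -1], [0, 0, 0, 0, 0, -0.4, -1], [0, 0, 0, 0, 0, -0.8, -1], [0, 0, 0, 0, 0, -1, -1], [0, 0, 0, 0, 0, -0.9, -1]]]}}

```text
time: 4.85
tcp_pos: [0.593, -0.2923, 0.1768]
tool_rot: [0.0, 0.0, 1.0, 0.0]
contact_force: [0.3, -0.7, 0.1]
gripper_width: 0.0157
grasp_force: 15.0
```

Run:
```python
from h import *
o=manip.observe(); print(o["tcp_pos"],o["gripper_width"],o["grasp_force"])
g=manip.grab_frame("side")
cv2.imwrite("pics/c2.png",cv2.resize(g["img"][150:290,200:400,::-1],None,fx=3,fy=3))
```

```text
[ 0.59300499 -0.29226634  0.17676696] 0.015672419787102546 14.999850243330002
```

View pics/c2.png

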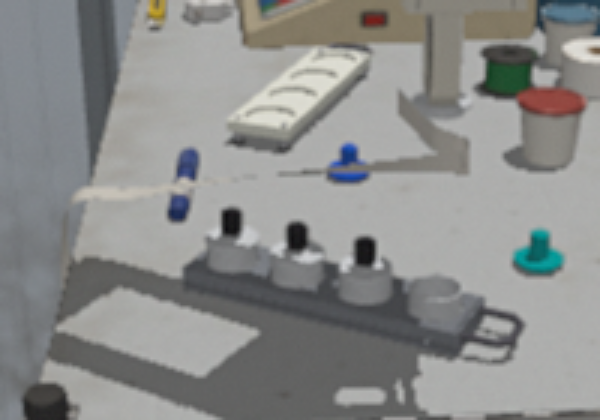

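The lid hangs level in the fingers at about crop (440,105), and its tin still stands open at (435,290). On to the pocket nearest the rack's handle.

Emit:
{"fn": "step_arm", "kwargs": {"series": [[[0, 0, 0, 0.06, 0.4, 0, -1], [0, 0, 0, 0.06, 0.9, 0, -1], [0, 0, 0, 0.06, 0.95, 0, -1], [0, 0, 0, 0.06, 0.95, 0, -1], [0, 0, 0, 0.06, 0.95, 0, -1]]]}}

```text
time: 5.4
tcp_pos: [0.5794, -0.1238, 0.1732]
tool_rot: [-0.001, 0.0, 1.0, 0.001]
contact_force: [-0.3, 1.2, -0.5]
gripper_width: 0.0157
grasp_force: 15.0
```

Emit:
{"fn": "step_arm", "kwargs": {"series": [[[0, 0, 0, 0.06, 0.95, 0, -1], [0, 0, 0, 0.06, 0.95, 0, -1], [0, 0, 0, 0.06, 0.95, 0, -1], [0, 0, 0, 0.06, 0.95, 0, -1], [0, 0, 0, 0.06, 0.95, 0, -1]]]}}

```text
time: 5.9
tcp_pos: [0.5671, 0.0658, 0.1734]
tool_rot: [-0.002, 0.0, 1.0, 0.0]
contact_force: [0.3, 0.3, 0.4]
gripper_width: 0.016
grasp_force: 15.0
```

Emit:
{"fn": "step_arm", "kwargs": {"series": [[[0, 0, 0, 0.06, 0.95, 0, -1], [0, 0, 0, 0.06, 0.95, 0, -1], [0, 0, 0, 0.06, 0.95, 0, -1], [0, 0, 0, 0.06, 0.6, 0, -1], [0, 0, 0, 0.06, 0.35, 0, -1]]]}}

```text
time: 6.4
tcp_pos: [0.5551, 0.2179, 0.1733]
tool_rot: [-0.002, -0.001, 1.0, 0.0]
contact_force: [-0.9, 0.4, -0.3]
gripper_width: 0.0157
grasp_force: 15.0
```

Emit:
{"fn": "step_arm", "kwargs": {"series": [[[0, 0, 0, 0, 0, 0.5, -1], [0, 0, 0, 0, 0, 0.9, -1], [0, 0, 0, 0, 0, 0.8, -1], [0, 0, 0, 0, 0, 0.5, -1], [0, 0, 0, 0, 0, 0, -1]]]}}

```text
time: 6.9
tcp_pos: [0.5537, 0.2144, 0.0627]
tool_rot: [-0.004, 0.001, 1.0, -0.001]
contact_force: [-0.5, 0.4, -0.1]
gripper_width: 0.0151
grasp_force: 15.0
```

Run:
```python
from h import *
o=manip.observe(); print(o["tcp_pos"])
f=manip.grab_frame("top"); g=manip.grab_frame("side")
r=lambda c,k:cv2.resize(c,None,fx=k,fy=k,interpolation=cv2.INTER_CUBIC)
a=r(f["img"][180:270,160:280],3.3);b=r(g["img"][140:210,260:340],4.9)
o=np.zeros((400,800,3),np.uint8);o[:a.shape[0],:a.shape[1]]=a;o[:b.shape[0],400:400+b.shape[1]]=b[:,:400]
cv2.imwrite("pics/c3.png",o[:,:,::-1])
```

```text
[0.55368175 0.2143544  0.06273655]
```

View pics/c3.png

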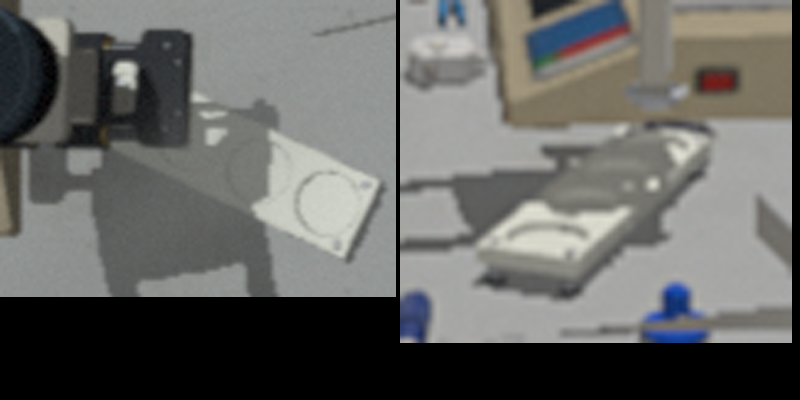

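The lid hangs above the far-end pocket (side crop (657,95)), and the nearest two pockets are visible and empty. Lowering gently.

Emit:
{"fn": "step_arm", "kwargs": {"series": [[[0, 0, 0, -0.03, 0.02, 0.25, -1], [0, 0, 0, 0, 0, 0.25, -1], [0, 0, 0, 0, 0, 0.15, -1], [0, 0, 0, 0, 0, 0, -1], [0, 0, 0, 0, 0, 0, -1]]]}}

```text
time: 7.5
tcp_pos: [0.5586, 0.2159, 0.0406]
tool_rot: [-0.0, 0.0, 1.0, -0.0]
contact_force: [0.1, 0.2, 0.0]
gripper_width: 0.0154
grasp_force: 15.0
```

Emit:
{"fn": "step_arm", "kwargs": {"series": [[[0, 0, 0, 0, 0, 0, -1], [0, 0, 0, 0, 0, 0, -1], [0, 0, 0, 0, 0, 0, -1], [0, 0, 0, 0, 0, 0, -1], [0, 0, 0, 0, 0, 0, -1]]]}}

```text
time: 8.0
tcp_pos: [0.5587, 0.216, 0.0408]
tool_rot: [0.0, 0.0, 1.0, 0.0]
contact_force: [0.0, -0.1, 0.2]
gripper_width: 0.0156
grasp_force: 15.0
```

Emit:
{"fn": "step_arm", "kwargs": {"series": [[[0, 0, 0, 0.09, 0, 0, -1], [0, 0, 0, 0, 0, 0.1, -1], [0, 0, 0, 0, 0, 0.1, -1], [0, 0, 0, 0, 0, 0, -1], [0, 0, 0, 0, 0, 0, -1]]]}}

```text
time: 8.5
tcp_pos: [0.5549, 0.2159, 0.0323]
tool_rot: [-0.0, 0.0, 1.0, -0.0]
contact_force: [0.1, -0.1, 0.9]
gripper_width: 0.0155
grasp_force: 15.0
```

Emit:
{"fn": "step_arm", "kwargs": {"series": [[[0, 0, 0, 0, 0, 0.02, -1], [0, 0, 0, 0, 0, 0, -1], [0, 0, 0, 0, 0, 0, -1], [0, 0, 0, 0, 0, 0, -0.85], [0, 0, 0, 0, 0, 0, -0.4]]]}}

```text
time: 9.0
tcp_pos: [0.5551, 0.216, 0.032]
tool_rot: [0.0, 0.0, 1.0, 0.0]
contact_force: [0.6, 0.1, 0.6]
gripper_width: 0.0202
grasp_force: 0.0
```

Emit:
{"fn": "step_arm", "kwargs": {"series": [[[0, 0, 0, 0, 0, 0, -0.4], [0, 0, 0, 0, 0, 0, -0.4], [0, 0, 0, 0, 0, -0.3, -0.4], [0, 0, 0, 0, 0, -0.6, -0.4], [0, 0, 0, 0, 0, -1, -0.4]]]}}

```text
time: 9.5
tcp_pos: [0.5532, 0.2156, 0.1071]
tool_rot: [-0.003, 0.0, 1.0, -0.0]
contact_force: [0.5, -0.4, 0.3]
gripper_width: 0.0275
grasp_force: 0.0
```

Emit:
{"fn": "step_arm", "kwargs": {"series": [[[0, 0, 0, 0, 0, -1, -0.3], [0, 0, 0, 0.05, -0.5, -0.75, -0.2], [0, 0, 0, 0.05, -0.95, 0, -0.2], [0, 0, 0, 0.05, -0.95, 0, -0.2], [0, 0, 0, 0.06, -0.95, 0, -0.2]]]}}

```text
time: 10.0
tcp_pos: [0.5465, 0.0809, 0.1794]
tool_rot: [0.001, -0.0, 1.0, -0.0]
contact_force: [0.7, -0.1, -0.3]
gripper_width: 0.0372
grasp_force: 0.0
```

Emit:
{"fn": "step_arm", "kwargs": {"series": [[[0, 0, 0, 0, -0.95, 0, -0.2], [0, 0, 0, 0, -0.95, 0, -0.2], [0, 0, 0, 0, -0.95, 0, -0.2], [0, 0, 0, 0, -0.95, 0, -0.2], [0, 0, 0, 0, -0.95, 0, -0.2]]]}}

```text
time: 10.5
tcp_pos: [0.5463, -0.1096, 0.179]
tool_rot: [0.001, 0.0, 1.0, -0.0]
contact_force: [1.2, -0.8, 0.2]
gripper_width: 0.0372
grasp_force: 0.0
```

Emit:
{"fn": "step_arm", "kwargs": {"series": [[[0, 0, 0, 0, -0.95, 0, -0.2], [0, 0, 0, 0, -0.95, 0, -0.2], [0, 0, 0, 0, -0.95, 0, -0.2], [0, 0, 0, 0, -0.75, 0, -0.2], [0, 0, 0, 0, -0.4, 0, -0.2]]]}}

```text
time: 11.0
tcp_pos: [0.546, -0.2707, 0.1787]
tool_rot: [0.0, 0.001, 1.0, -0.001]
contact_force: [0.1, -0.1, 0.9]
gripper_width: 0.0372
grasp_force: 0.0
```

Emit:
{"fn": "step_arm", "kwargs": {"series": [[[0, 0, 0, 0, 0, 0.5, -0.2], [0, 0, 0, 0, 0, 0.9, -0.2], [0, 0, 0, 0, 0, 0.8, -0.2], [0, 0, 0, 0, 0, 0, -0.2], [0, 0, 0, 0, 0, 0, -0.2]]]}}

```text
time: 11.5
tcp_pos: [0.5464, -0.2674, 0.0905]
tool_rot: [-0.0, 0.0, 1.0, 0.0]
contact_force: [0.4, -0.8, 0.9]
gripper_width: 0.0371
grasp_force: 0.0
```

Run:
```python
from h import *
o=manip.observe(); print(o["tcp_pos"])
f=manip.grab_frame("top"); g=manip.grab_frame("side")
r=lambda c,k:cv2.resize(c,None,fx=k,fy=k,interpolation=cv2.INTER_CUBIC)
P=np.array([[.5556,.2155],[.5322,.1646],[.5088,.1138],[.4854,.0629]])
print(proj(f,np.c_[P,P[:,0]*0+.051]),proj(f,np.c_[P,P[:,0]*0+.026]))
gt=cv2.cvtColor(f["img"],cv2.COLOR_RGB2GRAY);b=r(gt[195:260,185:275],4)
for c,n,m in blobs(b<60,60,1500):
    p=(c+.5)/4-.5+[185,195];print("knob",p,n,ray(f,p,.049))
a=r(f["img"][180:270,160:280],3.3);b=r(g["img"][140:290,240:400],2.5)
o=np.zeros((400,800,3),np.uint8);o[:a.shape[0],:a.shape[1]]=a;o[:b.shape[0],400:400+b.shape[1]]=b[:,:400]
cv2.imwrite("pics/c4.png",o[:,:,::-1])
```

```text
[ 0.546402   -0.26744217  0.09046951]
[[192.64057056 210.68733265]
 [213.84398757 220.7508414 ]
 [235.15639876 230.88606237]
 [256.66449096 241.09424694]] [[196.28990346 211.43449161]
 [216.91943254 221.22221149]
 [237.65093518 231.07773521]
 [258.56862195 241.0022398 ]]
knob [194.35921589 210.61838086] 491 [[0.55592406 0.21214441]]
```

View pics/c4.png

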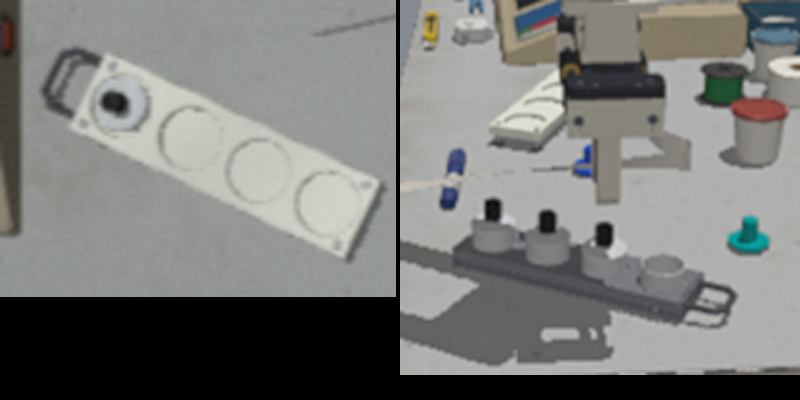

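Lid 1 sits centred in the pocket nearest the rack handle (crop (120,101)), and the fingers are above the second lid (side crop (605,235)). Descend and grip.

Emit:
{"fn": "step_arm", "kwargs": {"series": [[[0, 0, 0, 0, -0.02, 0.3, -0.2], [0, 0, 0, 0, 0, 0.3, -0.2], [0, 0, 0, 0, 0, 0.3, -0.2], [0, 0, 0, 0, 0, 0.27, -0.2], [0, 0, 0, 0, 0, 0, -0.2]]]}}

```text
time: 12.1
tcp_pos: [0.5459, -0.2688, 0.0416]
tool_rot: [-0.001, 0.0, 1.0, 0.0]
contact_force: [-0.9, -0.4, -0.3]
gripper_width: 0.037
grasp_force: 0.0
```

Emit:
{"fn": "step_arm", "kwargs": {"series": [[[0, 0, 0, 0, 0, 0, -1], [0, 0, 0, 0, 0, 0, -1], [0, 0, 0, 0, 0, 0, -1], [0, 0, 0, 0, 0, 0, -1], [0, 0, 0, 0, 0, 0, -1]]]}}

```text
time: 12.6
tcp_pos: [0.5462, -0.2688, 0.0431]
tool_rot: [-0.0, 0.0, 1.0, -0.0]
contact_force: [0.3, -0.8, 0.0]
gripper_width: 0.0154
grasp_force: 15.0
```

Emit:
{"fn": "step_arm", "kwargs": {"series": [[[0, 0, 0, 0, 0, -0.2, -1], [0, 0, 0, 0, 0, -0.4, -1], [0, 0, 0, 0, 0, -0.8, -1], [0, 0, 0, 0, 0, -1, -1], [0, 0, 0, 0, 0, -0.9, -1]]]}}

```text
time: 13.1
tcp_pos: [0.5462, -0.2687, 0.1773]
tool_rot: [0.0, 0.0, 1.0, -0.0]
contact_force: [0.7, -0.6, -0.8]
gripper_width: 0.0156
grasp_force: 15.0
```

Emit:
{"fn": "step_arm", "kwargs": {"series": [[[0, 0, 0, 0.05, 0.4, 0, -1], [0, 0, 0, 0.05, 0.9, 0, -1], [0, 0, 0, 0.05, 0.95, 0, -1], [0, 0, 0, 0.05, 0.95, 0, -1], [0, 0, 0, 0.05, 0.95, 0, -1]]]}}

```text
time: 13.6
tcp_pos: [0.5356, -0.1009, 0.1749]
tool_rot: [-0.0, 0.001, 1.0, 0.0]
contact_force: [1.0, 0.5, -0.1]
gripper_width: 0.0156
grasp_force: 15.0
```

Emit:
{"fn": "step_arm", "kwargs": {"series": [[[0, 0, 0, 0.05, 0.95, 0, -1], [0, 0, 0, 0.05, 0.95, 0, -1], [0, 0, 0, 0, 0.95, 0, -1], [0, 0, 0, 0, 0.95, 0, -1], [0, 0, 0, 0, 0.95, 0, -1]]]}}

```text
time: 14.1
tcp_pos: [0.5316, 0.0891, 0.175]
tool_rot: [-0.0, 0.0, 1.0, 0.0]
contact_force: [0.6, 0.1, 0.1]
gripper_width: 0.0156
grasp_force: 15.0
```

Emit:
{"fn": "step_arm", "kwargs": {"series": [[[0, 0, 0, 0, 0.95, 0, -1], [0, 0, 0, 0, 0.6, 0, -1], [0, 0, 0, 0, 0.35, 0, -1], [0, 0, 0, 0, 0, 0.3, -1], [0, 0, 0, 0, 0, 0.7, -1]]]}}

```text
time: 14.6
tcp_pos: [0.5342, 0.1629, 0.1361]
tool_rot: [0.002, -0.0, 1.0, -0.0]
contact_force: [0.1, -0.3, -1.1]
gripper_width: 0.0158
grasp_force: 15.0
```

Emit:
{"fn": "step_arm", "kwargs": {"series": [[[0, 0, 0, 0, 0, 0.8, -1], [0, 0, 0, 0, 0, 0.7, -1], [0, 0, 0, 0, 0, 0.4, -1], [0, 0, 0, 0, 0, 0, -1], [0, 0, 0, 0, 0, 0, -1]]]}}

```text
time: 15.1
tcp_pos: [0.5324, 0.1621, 0.0587]
tool_rot: [-0.001, 0.001, 1.0, -0.0]
contact_force: [0.0, -0.1, -0.3]
gripper_width: 0.0156
grasp_force: 15.0
```

Emit:
{"fn": "step_arm", "kwargs": {"series": [[[0, 0, 0, 0, 0, 0, -1], [0, 0, 0, 0, 0, 0, -1], [0, 0, 0, 0, 0, 0, -1], [0, 0, 0, 0, 0, 0, -1], [0, 0, 0, 0, 0, 0, -1]]]}}

```text
time: 15.6
tcp_pos: [0.5327, 0.1633, 0.0594]
tool_rot: [0.0, 0.0, 1.0, 0.0]
contact_force: [-0.1, -0.5, -1.1]
gripper_width: 0.0154
grasp_force: 15.0
```

Emit:
{"fn": "step_arm", "kwargs": {"series": [[[0, 0, 0, 0, 0, 0.25, -1], [0, 0, 0, 0, 0, 0.2, -1], [0, 0, 0, 0, 0, 0.12, -1], [0, 0, 0, 0, 0, 0.06, -1], [0, 0, 0, 0, 0, 0, -1]]]}}

```text
time: 16.1
tcp_pos: [0.5321, 0.1632, 0.0331]
tool_rot: [-0.001, 0.0, 1.0, -0.0]
contact_force: [-0.8, 0.1, -0.3]
gripper_width: 0.0156
grasp_force: 15.0
```

Emit:
{"fn": "step_arm", "kwargs": {"series": [[[0, 0, 0, 0, 0, 0, -1], [0, 0, 0, 0, 0, 0, -1], [0, 0, 0, 0, 0, 0, -1], [0, 0, 0, 0, 0, 0, -1], [0, 0, 0, 0, 0, 0, -1]]]}}

```text
time: 16.6
tcp_pos: [0.5327, 0.1632, 0.034]
tool_rot: [0.0, 0.0, 1.0, 0.0]
contact_force: [-0.0, 0.7, 0.1]
gripper_width: 0.0154
grasp_force: 15.0
```

Emit:
{"fn": "step_arm", "kwargs": {"series": [[[0, 0, 0, 0, 0, 0.04, -1], [0, 0, 0, 0, 0, 0, -1], [0, 0, 0, 0, 0, 0, -1], [0, 0, 0, 0, 0, 0, -0.85], [0, 0, 0, 0, 0, 0, -0.4]]]}}

```text
time: 17.1
tcp_pos: [0.5326, 0.1632, 0.0323]
tool_rot: [0.0, 0.0, 1.0, -0.0]
contact_force: [0.1, 0.4, 0.5]
gripper_width: 0.0199
grasp_force: 0.0
```

Emit:
{"fn": "step_arm", "kwargs": {"series": [[[0, 0, 0, 0, 0, 0, -0.4], [0, 0, 0, 0, 0, 0, -0.4], [0, 0, 0, 0, 0, -0.3, -0.4], [0, 0, 0, 0, 0, -0.6, -0.4], [0, 0, 0, 0, 0, -1, -0.4]]]}}

```text
time: 17.6
tcp_pos: [0.5308, 0.163, 0.1077]
tool_rot: [-0.002, 0.0, 1.0, -0.0]
contact_force: [1.0, -0.5, 0.4]
gripper_width: 0.028
grasp_force: 0.0
```

Emit:
{"fn": "step_arm", "kwargs": {"series": [[[0, 0, 0, 0, 0, -1, -0.3], [0, 0, 0, 0.1, -0.5, -0.75, -0.2], [0, 0, 0, 0.1, -0.95, 0, -0.2], [0, 0, 0, 0.1, -0.95, 0, -0.2], [0, 0, 0, 0.1, -0.95, 0, -0.2]]]}}

```text
time: 18.1
tcp_pos: [0.5164, 0.0281, 0.1798]
tool_rot: [0.001, -0.0, 1.0, -0.0]
contact_force: [0.5, 0.8, -0.2]
gripper_width: 0.0374
grasp_force: 0.0
```

Emit:
{"fn": "step_arm", "kwargs": {"series": [[[0, 0, 0, 0.08, -0.95, 0, -0.2], [0, 0, 0, 0.08, -0.95, 0, -0.2], [0, 0, 0, 0.08, -0.95, 0, -0.2], [0, 0, 0, 0.08, -0.95, 0, -0.2], [0, 0, 0, 0.1, -0.95, 0, -0.2]]]}}

```text
time: 18.6
tcp_pos: [0.4993, -0.1623, 0.1794]
tool_rot: [0.001, 0.0, 1.0, -0.0]
contact_force: [-0.1, -0.0, -0.2]
gripper_width: 0.0371
grasp_force: 0.0
```

Emit:
{"fn": "step_arm", "kwargs": {"series": [[[0, 0, 0, 0, -0.95, 0, -0.2], [0, 0, 0, 0, -0.7, 0, -0.2], [0, 0, 0, 0, -0.39, 0, -0.2], [0, 0, 0, 0, 0, 0.3, -0.2], [0, 0, 0, 0, 0, 0.7, -0.2]]]}}

```text
time: 19.1
tcp_pos: [0.5009, -0.2427, 0.1397]
tool_rot: [0.002, 0.001, 1.0, -0.001]
contact_force: [-0.7, 0.9, -1.0]
gripper_width: 0.0369
grasp_force: 0.0
```

Emit:
{"fn": "step_arm", "kwargs": {"series": [[[0, 0, 0, 0, 0, 0.8, -0.2], [0, 0, 0, 0, 0, 0.4, -0.2], [0, 0, 0, 0, 0, 0, -0.2], [0, 0, 0, 0, 0, 0, -0.2], [0, 0, 0, 0, 0, 0, -0.2]]]}}

```text
time: 19.6
tcp_pos: [0.5003, -0.2421, 0.0915]
tool_rot: [0.001, -0.0, 1.0, -0.001]
contact_force: [-0.3, 0.2, -0.8]
gripper_width: 0.0372
grasp_force: 0.0
```

Run:
```python
from h import *
o=manip.observe(); print(o["tcp_pos"])
f=manip.grab_frame("top"); g=manip.grab_frame("side")
r=lambda c,k:cv2.resize(c,None,fx=k,fy=k,interpolation=cv2.INTER_CUBIC)
gs=cv2.cvtColor(g["img"],cv2.COLOR_RGB2GRAY);b=r(gs[212:262,262:362],4)
for c,n,m in blobs(b<60,100,3000):
    p=(c+.5)/4-.5+[262,212]; print("side",p,n,ray(g,p,.053))
a=r(f["img"][180:270,160:280],3.3);b=r(g["img"][140:290,240:400],2.5)
o=np.zeros((400,800,3),np.uint8);o[:a.shape[0],:a.shape[1]]=a;o[:b.shape[0],400:400+b.shape[1]]=b[:,:400]
cv2.imwrite("pics/c5.png",o[:,:,::-1])
```

```text
[ 0.50032144 -0.24213166  0.0914591 ]
side [276.61039402 223.77004076] 736 [[ 0.45246151 -0.214715  ]]
side [298.49918301 228.5125817 ] 765 [[ 0.49979863 -0.24089674]]
```

View pics/c5.png

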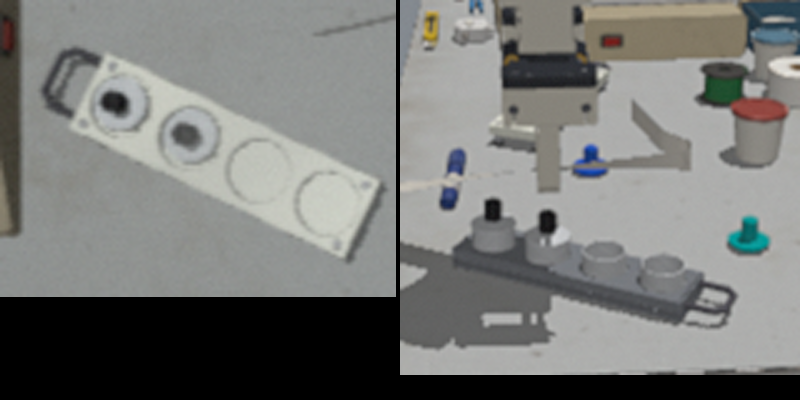

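Two lids sit in pockets 1 and 2 (crop (120,101), (189,136)), and the two open tins are standing. The fingers are above lid 3.

Emit:
{"fn": "step_arm", "kwargs": {"series": [[[0, 0, 0, 0, 0, 0.3, -0.2], [0, 0, 0, 0, 0, 0.3, -0.2], [0, 0, 0, 0, 0, 0.3, -0.2], [0, 0, 0, 0, 0, 0.3, -0.2], [0, 0, 0, 0, 0, 0, -0.2]]]}}

```text
time: 20.2
tcp_pos: [0.4993, -0.2431, 0.0411]
tool_rot: [-0.0, 0.0, 1.0, -0.0]
contact_force: [-1.1, -1.6, 4.6]
gripper_width: 0.0372
grasp_force: 2.0
```

Emit:
{"fn": "step_arm", "kwargs": {"series": [[[0, 0, 0, 0, 0, 0, -1], [0, 0, 0, 0, 0, 0, -1], [0, 0, 0, 0, 0, 0, -1], [0, 0, 0, 0, 0, 0, -1], [0, 0, 0, 0, 0, 0, -1]]]}}

```text
time: 20.7
tcp_pos: [0.4993, -0.2422, 0.0421]
tool_rot: [-0.0, 0.0, 1.0, 0.0]
contact_force: [-0.5, -0.8, -1.0]
gripper_width: 0.0158
grasp_force: 15.0
```

Emit:
{"fn": "step_arm", "kwargs": {"series": [[[0, 0, 0, 0, 0, -0.2, -1], [0, 0, 0, 0, 0, -0.4, -1], [0, 0, 0, 0, 0, -0.8, -1], [0, 0, 0, 0, 0, -1, -1], [0, 0, 0, 0, 0, -0.9, -1]]]}}

```text
time: 21.2
tcp_pos: [0.4995, -0.2422, 0.1765]
tool_rot: [0.0, 0.0, 1.0, -0.0]
contact_force: [0.4, -0.2, -0.5]
gripper_width: 0.0155
grasp_force: 15.0
```

Emit:
{"fn": "step_arm", "kwargs": {"series": [[[0, 0, 0, -0.05, 0.4, 0, -1], [0, 0, 0, -0.05, 0.9, 0, -1], [0, 0, 0, -0.05, 0.95, 0, -1], [0, 0, 0, -0.08, 0.95, 0, -1], [0, 0, 0, 0, 0.95, 0, -1]]]}}

```text
time: 21.7
tcp_pos: [0.5083, -0.0744, 0.1739]
tool_rot: [-0.0, 0.001, 1.0, 0.0]
contact_force: [0.4, 0.1, -0.4]
gripper_width: 0.0151
grasp_force: 15.0
```

Emit:
{"fn": "step_arm", "kwargs": {"series": [[[0, 0, 0, 0, 0.95, 0, -1], [0, 0, 0, 0, 0.95, 0, -1], [0, 0, 0, 0, 0.95, 0, -1], [0, 0, 0, 0, 0.95, 0, -1], [0, 0, 0, 0, 0.6, 0, -1]]]}}

```text
time: 22.2
tcp_pos: [0.5077, 0.1026, 0.1739]
tool_rot: [-0.001, -0.0, 1.0, 0.0]
contact_force: [0.6, -0.5, -0.3]
gripper_width: 0.0156
grasp_force: 15.0
```

Emit:
{"fn": "step_arm", "kwargs": {"series": [[[0, 0, 0, 0, 0.32, 0, -1], [0, 0, 0, 0, 0, 0.3, -1], [0, 0, 0, 0, 0, 0.7, -1], [0, 0, 0, 0, 0, 0.8, -1], [0, 0, 0, 0, 0, 0.7, -1]]]}}

```text
time: 22.7
tcp_pos: [0.5082, 0.111, 0.0721]
tool_rot: [-0.001, 0.001, 1.0, -0.0]
contact_force: [0.3, 0.1, -0.2]
gripper_width: 0.0156
grasp_force: 15.0
```

Emit:
{"fn": "step_arm", "kwargs": {"series": [[[0, 0, 0, 0, 0, 0.4, -1], [0, 0, 0, 0, 0, 0, -1], [0, 0, 0, 0, 0, 0, -1], [0, 0, 0, 0, 0, 0, -1], [0, 0, 0, 0, 0, 0, -1]]]}}

```text
time: 23.2
tcp_pos: [0.5098, 0.1121, 0.0594]
tool_rot: [0.001, 0.0, 1.0, -0.0]
contact_force: [1.1, 0.7, 0.8]
gripper_width: 0.0156
grasp_force: 15.0
```

Emit:
{"fn": "step_arm", "kwargs": {"series": [[[0, 0, 0, 0.03, 0, 0.25, -1], [0, 0, 0, 0, 0, 0.2, -1], [0, 0, 0, 0, 0, 0.13, -1], [0, 0, 0, 0, 0, 0.07, -1], [0, 0, 0, 0, 0, 0, -1]]]}}

```text
time: 23.7
tcp_pos: [0.5073, 0.1125, 0.0316]
tool_rot: [-0.001, 0.0, 1.0, -0.0]
contact_force: [-0.2, 0.1, -0.1]
gripper_width: 0.0155
grasp_force: 15.0
```

Emit:
{"fn": "step_arm", "kwargs": {"series": [[[0, 0, 0, 0, 0, 0, -1], [0, 0, 0, 0, 0, 0, -1], [0, 0, 0, 0, 0, 0, -1], [0, 0, 0, 0, 0, 0, -1], [0, 0, 0, 0, 0, 0, -1]]]}}

```text
time: 24.2
tcp_pos: [0.5078, 0.1124, 0.0324]
tool_rot: [0.0, 0.0, 1.0, -0.0]
contact_force: [-1.4, -0.2, 0.4]
gripper_width: 0.0157
grasp_force: 15.0
```

Emit:
{"fn": "step_arm", "kwargs": {"series": [[[0, 0, 0, 0, 0, 0.025, -1], [0, 0, 0, 0, 0, 0, -1], [0, 0, 0, 0, 0, 0, -1], [0, 0, 0, 0, 0, 0, -0.85], [0, 0, 0, 0, 0, 0, -0.4]]]}}

```text
time: 24.7
tcp_pos: [0.5078, 0.1124, 0.0313]
tool_rot: [0.0, 0.0, 1.0, -0.0]
contact_force: [0.9, 1.6, 0.5]
gripper_width: 0.0196
grasp_force: 0.0
```

Emit:
{"fn": "step_arm", "kwargs": {"series": [[[0, 0, 0, 0, 0, 0, -0.4], [0, 0, 0, 0, 0, 0, -0.4], [0, 0, 0, 0, 0, -0.3, -0.4], [0, 0, 0, 0, 0, -0.6, -0.4], [0, 0, 0, 0, 0, -1, -0.4]]]}}

```text
time: 25.2
tcp_pos: [0.5059, 0.1123, 0.1068]
tool_rot: [-0.002, 0.0, 1.0, -0.0]
contact_force: [0.7, 0.3, 0.3]
gripper_width: 0.028
grasp_force: 0.0
```

Emit:
{"fn": "step_arm", "kwargs": {"series": [[[0, 0, 0, 0, 0, -1, -0.3], [0, 0, 0, 0.17, -0.5, -0.75, -0.2], [0, 0, 0, 0.2, -0.95, 0, -0.2], [0, 0, 0, 0.2, -0.95, 0, -0.2], [0, 0, 0, 0.2, -0.95, 0, -0.2]]]}}

```text
time: 25.7
tcp_pos: [0.4766, -0.0227, 0.1787]
tool_rot: [0.001, -0.0, 1.0, -0.0]
contact_force: [0.7, -0.5, 0.2]
gripper_width: 0.0373
grasp_force: 0.0
```

Emit:
{"fn": "step_arm", "kwargs": {"series": [[[0, 0, 0, 0.15, -0.95, 0, -0.2], [0, 0, 0, 0.15, -0.95, 0, -0.2], [0, 0, 0, 0.15, -0.95, 0, -0.2], [0, 0, 0, 0.15, -0.95, 0, -0.2], [0, 0, 0, 0, -0.7, 0, -0.2]]]}}

```text
time: 26.2
tcp_pos: [0.4519, -0.2038, 0.1784]
tool_rot: [0.0, 0.001, 1.0, -0.001]
contact_force: [0.2, 0.7, 0.0]
gripper_width: 0.0371
grasp_force: 0.0
```

Emit:
{"fn": "step_arm", "kwargs": {"series": [[[0, 0, 0, 0, -0.36, 0, -0.2], [0, 0, 0, 0, 0, 0.3, -0.2], [0, 0, 0, 0, 0, 0.7, -0.2], [0, 0, 0, 0, 0, 0.8, -0.2], [0, 0, 0, 0, 0, 0.4, -0.2]]]}}

```text
time: 26.7
tcp_pos: [0.4512, -0.2129, 0.0864]
tool_rot: [-0.002, -0.0, 1.0, 0.002]
contact_force: [0.7, -0.0, 0.2]
gripper_width: 0.0371
grasp_force: 0.0
```

Emit:
{"fn": "step_arm", "kwargs": {"series": [[[0, 0, 0, 0, 0, 0, -0.2], [0, 0, 0, 0, 0, 0, -0.2], [0, 0, 0, 0, 0, 0, -0.2], [0, 0, 0, 0, 0, 0, -0.2], [0, 0, 0, 0, 0, 0, -0.2]]]}}

```text
time: 27.2
tcp_pos: [0.4532, -0.2162, 0.0901]
tool_rot: [0.001, 0.0, 1.0, -0.001]
contact_force: [-0.3, -0.2, 0.8]
gripper_width: 0.0373
grasp_force: 0.0
```

Run:
```python
from h import *
o=manip.observe(); print(o["tcp_pos"])
f=manip.grab_frame("top"); g=manip.grab_frame("side")
r=lambda c,k:cv2.resize(c,None,fx=k,fy=k,interpolation=cv2.INTER_CUBIC)
gs=cv2.cvtColor(g["img"],cv2.COLOR_RGB2GRAY);b=r(gs[212:262,262:362],4)
for c,n,m in blobs(b<60,100,3000):
    p=(c+.5)/4-.5+[262,212]; print("side",p,n,ray(g,p,.053))
a=r(f["img"][180:270,160:280],3.3);b=r(g["img"][140:290,240:400],2.5)
o=np.zeros((400,800,3),np.uint8);o[:a.shape[0],:a.shape[1]]=a;o[:b.shape[0],400:400+b.shape[1]]=b[:,:400]
cv2.imwrite("pics/c6.png",o[:,:,::-1])
```

```text
[ 0.45322374 -0.216207    0.09014282]
side [276.59931507 223.74075342] 730 [[ 0.45243575 -0.21456786]]
```

View pics/c6.png

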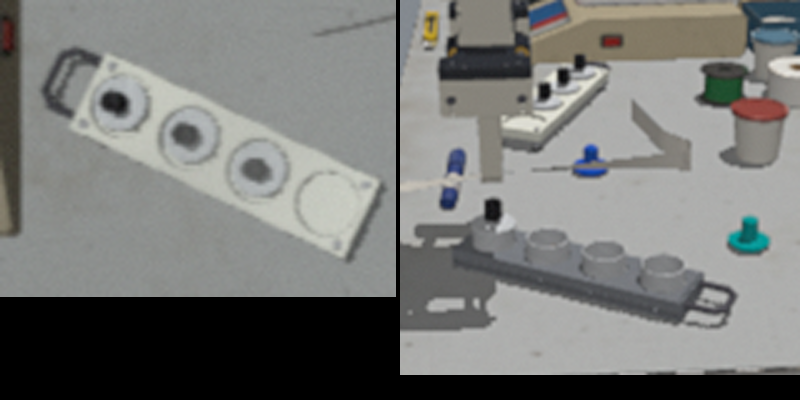

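Three lids are seated in order, and the fingers are over lid 4. Descend and grip.

Emit:
{"fn": "step_arm", "kwargs": {"series": [[[0, 0, 0, 0, 0.01, 0.3, -0.2], [0, 0, 0, 0, 0, 0.3, -0.2], [0, 0, 0, 0, 0, 0.3, -0.2], [0, 0, 0, 0, 0, 0.2, -0.2], [0, 0, 0, 0, 0, 0.04, -0.2]]]}}

```text
time: 27.8
tcp_pos: [0.4517, -0.2149, 0.0419]
tool_rot: [-0.001, 0.0, 1.0, 0.001]
contact_force: [0.3, 0.6, 0.0]
gripper_width: 0.0375
grasp_force: 0.0
```

Emit:
{"fn": "step_arm", "kwargs": {"series": [[[0, 0, 0, 0, 0, 0, -1], [0, 0, 0, 0, 0, 0, -1], [0, 0, 0, 0, 0, 0, -1], [0, 0, 0, 0, 0, 0, -1], [0, 0, 0, 0, 0, 0, -1]]]}}

```text
time: 28.3
tcp_pos: [0.453, -0.2158, 0.0441]
tool_rot: [0.0, 0.0, 1.0, -0.0]
contact_force: [1.0, -0.0, 0.9]
gripper_width: 0.0152
grasp_force: 15.0
```

Emit:
{"fn": "step_arm", "kwargs": {"series": [[[0, 0, 0, 0, 0, -0.2, -1], [0, 0, 0, 0, 0, -0.4, -1], [0, 0, 0, 0, 0, -0.8, -1], [0, 0, 0, 0, 0, -1, -1], [0, 0, 0, 0, 0, -0.9, -1]]]}}

```text
time: 28.8
tcp_pos: [0.4525, -0.2153, 0.1778]
tool_rot: [0.0, 0.0, 1.0, -0.0]
contact_force: [1.6, -0.9, -1.0]
gripper_width: 0.0153
grasp_force: 15.0
```

Emit:
{"fn": "step_arm", "kwargs": {"series": [[[0, 0, 0, -0.1, 0.4, 0, -1], [0, 0, 0, -0.1, 0.9, 0, -1], [0, 0, 0, -0.1, 0.95, 0, -1], [0, 0, 0, -0.1, 0.95, 0, -1], [0, 0, 0, -0.1, 0.95, 0, -1]]]}}

```text
time: 29.3
tcp_pos: [0.4726, -0.0482, 0.1763]
tool_rot: [0.0, 0.001, 1.0, -0.0]
contact_force: [-0.2, -0.7, -0.7]
gripper_width: 0.0156
grasp_force: 15.0
```

Emit:
{"fn": "step_arm", "kwargs": {"series": [[[0, 0, 0, -0.1, 0.95, 0, -1], [0, 0, 0, -0.1, 0.95, 0, -1], [0, 0, 0, -0.1, 0.58, 0, -1], [0, 0, 0, 0, 0.3, 0, -1], [0, 0, 0, 0, 0, 0.3, -1]]]}}

```text
time: 29.8
tcp_pos: [0.4858, 0.0626, 0.1649]
tool_rot: [0.002, -0.001, 1.0, -0.0]
contact_force: [0.4, -1.0, -0.3]
gripper_width: 0.0156
grasp_force: 15.0
```

Emit:
{"fn": "step_arm", "kwargs": {"series": [[[0, 0, 0, 0, 0, 0.7, -1], [0, 0, 0, 0, 0, 0.8, -1], [0, 0, 0, 0, 0, 0.7, -1], [0, 0, 0, 0, 0, 0.4, -1], [0, 0, 0, 0, 0, 0, -1]]]}}

```text
time: 30.3
tcp_pos: [0.4823, 0.0604, 0.0568]
tool_rot: [-0.003, 0.001, 1.0, 0.0]
contact_force: [0.3, 0.6, 0.7]
gripper_width: 0.0155
grasp_force: 15.0
```

Emit:
{"fn": "step_arm", "kwargs": {"series": [[[0, 0, 0, 0, 0, 0, -1], [0, 0, 0, 0, 0, 0, -1], [0, 0, 0, 0, 0, 0, -1], [0, 0, 0, 0, 0, 0, -1], [0, 0, 0, 0, 0, 0, -1]]]}}

```text
time: 30.8
tcp_pos: [0.4852, 0.0616, 0.0602]
tool_rot: [0.001, 0.0, 1.0, -0.0]
contact_force: [0.4, 0.2, -1.2]
gripper_width: 0.0156
grasp_force: 15.0
```

Emit:
{"fn": "step_arm", "kwargs": {"series": [[[0, 0, 0, 0, 0, 0.25, -1], [0, 0, 0, 0, 0, 0.2, -1], [0, 0, 0, 0, 0, 0.12, -1], [0, 0, 0, 0, 0, 0.06, -1], [0, 0, 0, 0, 0, 0, -1]]]}}

```text
time: 31.3
tcp_pos: [0.4845, 0.0617, 0.0338]
tool_rot: [-0.001, 0.0, 1.0, 0.0]
contact_force: [0.1, -0.2, -0.7]
gripper_width: 0.0154
grasp_force: 15.0
```

Emit:
{"fn": "step_arm", "kwargs": {"series": [[[0, 0, 0, 0, 0, 0, -1], [0, 0, 0, 0, 0, 0, -1], [0, 0, 0, 0, 0, 0, -1], [0, 0, 0, 0, 0, 0, -1], [0, 0, 0, 0, 0, 0, -1]]]}}

```text
time: 31.8
tcp_pos: [0.485, 0.0616, 0.0346]
tool_rot: [0.0, 0.0, 1.0, -0.0]
contact_force: [-0.4, -0.8, -0.0]
gripper_width: 0.0152
grasp_force: 15.0
```

Release, then back off up and away toward −Y so the cameras can see.

Emit:
{"fn": "step_arm", "kwargs": {"series": [[[0, 0, 0, 0, 0, 0.035, -1], [0, 0, 0, 0, 0, 0, -1], [0, 0, 0, 0, 0, 0, -1], [0, 0, 0, 0, 0, 0, -0.85], [0, 0, 0, 0, 0, 0, -0.4]]]}}

```text
time: 32.3
tcp_pos: [0.4848, 0.0616, 0.033]
tool_rot: [-0.0, 0.0, 1.0, 0.0]
contact_force: [-1.0, -0.6, 0.3]
gripper_width: 0.02
grasp_force: 0.0
```

Emit:
{"fn": "step_arm", "kwargs": {"series": [[[0, 0, 0, 0, 0, 0, -0.4], [0, 0, 0, 0, 0, 0, -0.4], [0, 0, 0, 0, 0, -0.3, -0.4], [0, 0, 0, 0, 0, -0.6, -0.4], [0, 0, 0, 0, 0, -1, -0.4]]]}}

```text
time: 32.8
tcp_pos: [0.483, 0.0618, 0.1087]
tool_rot: [-0.002, 0.0, 1.0, 0.0]
contact_force: [0.4, -0.5, 0.2]
gripper_width: 0.028
grasp_force: 0.0
```

Emit:
{"fn": "step_arm", "kwargs": {"series": [[[0, 0, 0, 0, 0, -1, -0.4], [0, 0, 0, 0, -0.5, -0.75, -0.4], [0, 0, 0, 0.4, -0.9, 0, -0.4], [0, 0, 0, 0.4, -0.9, 0, -0.4], [0, 0, 0, 0.4, -0.9, 0, -0.4]]]}}

```text
time: 33.3
tcp_pos: [0.4363, -0.0673, 0.1804]
tool_rot: [0.001, -0.0, 1.0, -0.0]
contact_force: [0.6, 0.0, -0.0]
gripper_width: 0.0278
grasp_force: 0.0
```

Emit:
{"fn": "step_arm", "kwargs": {"series": [[[0, 0, 0, 0.4, -0.6, 0, -0.4], [0, 0, 0, 0.3, -0.3, 0, -0.4], [0, 0, 0, 0, 0, 0, -0.4], [0, 0, 0, 0, 0, 0, -0.4], [0, 0, 0, 0, 0, 0, -0.4]]]}}

```text
time: 33.8
tcp_pos: [0.4093, -0.1018, 0.1794]
tool_rot: [0.0, 0.0, 1.0, -0.0]
contact_force: [-0.4, 0.4, 0.8]
gripper_width: 0.028
grasp_force: 0.0
```

Run:
```python
from h import *
o=manip.observe(); print(o["tcp_pos"])
f=manip.grab_frame("top"); g=manip.grab_frame("side")
r=lambda c,k:cv2.resize(c,None,fx=k,fy=k,interpolation=cv2.INTER_CUBIC)
a=r(f["img"][180:270,160:280],3.3);b=r(g["img"][140:290,240:400],2.5);c=r(g["img"][150:205,265:330],6)
o=np.zeros((600,800,3),np.uint8);o[:a.shape[0],:a.shape[1]]=a;o[:b.shape[0],400:400+b.shape[1]]=b[:,:400];o[300:600,:c.shape[1]]=c[:300]
cv2.imwrite("pics/c7.png",o[:,:,::-1])
```

```text
[ 0.40929543 -0.10179947  0.1794456 ]
```

View pics/c7.png

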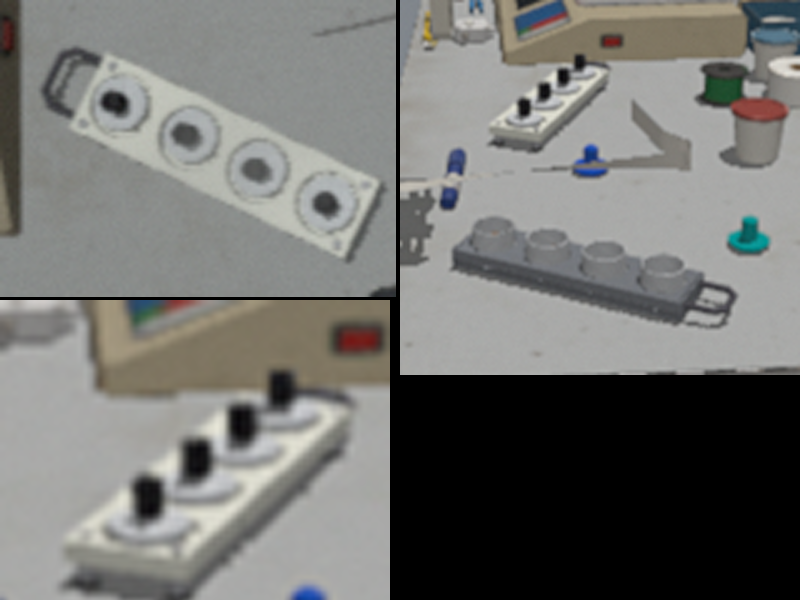

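All four lids sit level, knob up and centred in their pockets (crop (120,101), (189,136), (258,170), (327,203)). The four tins stand open in the carrier and the arm is clear, so I'm handing in.

```bash
python3 -c "
from workcell import manip
print(manip.sign_off())"
```

```text
the job is handed in; nothing more can be done
None
```

The job is handed in at about 34 s on the robot's clock: in the last camera pictures all four lids sit knob up in the rack in their tins' order, and the open tins stand in their carrier (no verdict was returned).

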